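# Clamp the tube block on the shaker

## Robot

A 7-joint arm with a two-finger parallel gripper is mounted at the origin on a cart in front of the work surface, level with it; the furniture and walls round the work are solid. World frame = base frame: x ahead of the robot, y to its left, z up, the work surface at z = 0. Lengths are in m, angles in degrees, forces in N, time in s.
With the tool pointing down it reaches from about 0.4 to 0.925 m from the base axis. Payload 4.1 kg.
Tool frame: the origin (TCP) lies at the centre of the arm's flange, where the gripper is bolted on; the fingertips stand 173 mm ahead of it and the grasp point (between the pads) lies 155 mm ahead of it; y points along the fingers, z is the direction in which the jaws open and shut, and the axes are right-handed (so a half turn about y gives the same grasp; the last joint's range is limited). The gripper opens to 85 mm and grips with 20 to 120 N. Pads are 22 mm wide; open, the fingers measure 114 mm over their backs; the gripper's body (76 mm by 85 mm) begins 54 mm behind the grasp point. The pads swing forward as they close: fully open they stand 13 mm farther back than shut.
Start: joints at [-70.989, 22.827, 2.584, 88.041, -1.071, 69.15, -2.905], TCP at [0.271, 0.591, 0.405] pointing down, gripper open.
Joint ranges: [-161.44, 161.44], [-28.35, 127.94], [-78.24, 83.42], [0, 140.83], [-78.03, 258.03], [13.02, 114.36], [-168.23, 168.23]. Speed limits (degrees/s): [147.25, 147.25, 180, 180, 180, 180, 180].

## Interface

Orientations are given as a 3x3 rotation matrix whose columns are the frame's x, y, z axes.
In Python, from cell import bot, imaging gives the robot as it stands.
- The arm moves only by the tool apply_moves, never from a script. Its argument "motion" is a list of rows, each an object with "gripper": the finger opening in m, from 0 to 0.0854; "dp": the shift along the world's x, y, z in m, a list of three; "turn": the turn about the world's z in rad. A call has 1 to 10 rows; each row is the pose to reach, as a shift and turn from the pose commanded when the call began; what a row does not reach only later rows make up. A row lasts 1/8 s, in which the tool goes at most 62.5 mm and 10.7 degrees, less where a joint would pass 70% of its speed; a pose out of reach is approached as far as the arm can. A call with a gripper value outside its range is refused whole. The fingers move at their own pace and stop on an object; "newtons" is the grip in N (left out, the last holds). Time passes only in rows, so rows that repeat a pose let the fingers close. It gives the time, the measured TCP pose, the force and the opening at its end, in the units of the state.
- bot.sense(): the state, without advancing time (a new reading comes with each control period).
- imaging.snapshot(name): name is "side" or "top" or "wrist"; returns (picture, depth): 480x640x3 uint8, red, green, blue; 480x640 float32, m along the optical axis (not along the pixel's ray), 0 where there is no reading.
- imaging.get_calibration(name): a dict with "intrinsics" (3x3 intrinsics, pixels), "camera_from_world" (4x4, takes a point from world to camera coordinates). Camera axes: x right, y down, z forward; pixel columns grow to the right and rows downward; lengths in m; the calibration is good to about 2 mm. A picture is of the moment at which its call begins: read the wrist's pose just before it. get_calibration takes no time and is no camera call; for the wrist camera it gives the pose at the moment of the call.
- bot.hand_in(): hands the job in, once; it reports no verdict.
The state is a dict: "time_s": time; "joint_positions": joint angles; "dq": joint speeds; "tau": joint torques, N m; "tool_pos": TCP position; "eef_rot": TCP orientation; "force": force on the tool from outside, world axes, zero at the start; "wrist_torque": the same for the moment, N m; "width": finger opening in m.
Only numpy, scipy, OpenCV 4.12 (cv2) and the standard library are available. Lean on these libraries where they do the work, as an engineer would, in place of code of your own. Each camera call takes 0.05 s, during which the arm holds its last target. There are 200 camera calls.

## Task

Clamp the white foam tube block on the shaker platform without picking anything up: with a finger, push the open steel clamp strap round over the block until it is against its stop, and then push the strap's cam lever down flat so that the foot bears on the block. Leave the lever up until the strap is against its stop, do not shift or lift the block, leave the things standing around where they are, and finish clear of everything.

Things in the scene. Friction and masses are not known exactly. Their poses are not given: they have to be found in the camera images.
- shaker: Low grey shaker, fixed to the bench, 215 (x) x 180 (y) x 38 mm to the top of its aluminium platform. Origin: centre of its underside on the bench. Its own x axis runs from the rest post (at x = -85 mm, with a stop on its +y side, top 126 mm above the bench) to the pivot post (at x = +85 mm); the closed strap lies along this axis, over the middle of the block. z is up.
- clamp_strap (a joint): Angle of the clamp strap about the vertical pivot post. 0 = closed: strap over the block, resting on the rest post against its stop (the mechanical limit); grows as it swings open towards the shaker's -y side (counter-clockwise seen from above), up to 1.9. Starts 0.9 to 1.6. It turns stiffly (about 0.12 N m, under 1.5 N at the end) and stays where it is left.
- strap_pivot (a point): Point on the pivot axis, level with the strap's top face. The strap is a steel bar 26 mm wide and 12 mm thick, its top face 124 mm and its underside 112 mm above the bench; the tubes below reach up to 99 mm, so a fingertip can push its side at 114 to 117 mm without touching them. A 4 mm nut stands on the strap at the pivot.
- strap_end (a point): Point on the centre line of the strap's top face, 185 mm from the pivot, near its free, round end (which reaches 198 mm). The outer part from 130 to 170 mm from the pivot is bare and good for pushing.
- cam_lever (a joint): Angle of the cam lever. 0 = raised, pointing 1.05 rad (60 deg) above level and leaning towards the pivot post; 1.05 = down flat, level, pointing along the strap at the pivot post (mechanical limit). The elevation above level is 1.05 minus this value. Starts 0 to 0.15. It stays where it is left; about 3 to 6 N at its tip moves it.
- lever_hinge (a point): Hinge of the cam lever, in a clevis on the strap 85 mm from the strap's pivot, 140 mm above the bench.
- lever_tip (a point): On the lever's centre line, in the black plastic paddle at its end, 95 mm from its hinge (the paddle is 24 mm wide, 10 mm thick and spans 62 to 98 mm from the hinge). When the lever is down the paddle lies over the pivot post, its top 145 mm above the bench.
- foot: Round rubber-faced foot (22 mm) under the strap below the lever hinge; the lever drives it down 5 mm in all, the last 1 mm squeezing the block. Origin: centre of its underside.
- tube_block: White foam tube block, 110 (shaker x) x 150 (shaker y) x 45 mm, with tubes standing out to 61 mm, loose on the platform between four low corner angles (2 mm play). Origin: centre of its underside, 38 mm above the bench.
- block_centre (a point): Centre of the foam block, 22.5 mm above its underside.
- bench_timer: Bystander: small white bench timer, 62x66x20 mm, beside the shaker. Origin: centre of its underside.
- petri: Bystander: round petri dish, 61 mm across, 15 mm high. Origin: centre of its underside.
- bottle: Bystander: small white bottle with ribbed cap, 40 mm across, 75 mm high. Origin: centre of its underside.
- pen: Bystander: lab marker lying down, 130 mm long, 14 mm high. Origin: its middle, at the bench.
- tape: Bystander: roll of tape lying flat, 96 mm across, 25 mm high. Origin: centre of its underside.

How it is judged (in metres and radians):
On the way, in this order (a step that is already met when the one before it is completed fails the run):
1. the strap is swung over the block against its stop, the lever still up (value of joint clamp_strap below 0.06 rad and value of joint cam_lever below 0.5 rad), for 0.2 s.
2. the cam lever is pushed down and the foot bears on the block (value of joint clamp_strap below 0.06 rad and value of joint cam_lever above 0.95 rad and contact force between foot and tube_block above 2 N), for 0.2 s.
At the end, for the whole second after the job is handed in: The strap is within 0.06 rad of its stop, the cam lever is at 0.95 rad or more (1.05 is flat down), the foot presses the block with more than 2 N, and the block lies flat at rest, within 8 mm of the middle of the platform (all of step 2 and x of block_centre in the frame of shaker between -0.008 and 0.008 m and y of block_centre in the frame of shaker between -0.008 and 0.008 m and angle between tube_block's own z axis and vertical below 0.08 rad and linear speed of tube_block below 0.02 m/s and velocity of joint cam_lever below 0.05 rad/s); the robot touches nothing.
It fails at once if the lever is pushed down while the strap is not over the block (value of joint cam_lever above 0.5 rad and value of joint clamp_strap above 0.12 rad).
It fails at once if the tube block is lifted, carried or shoved (more than 12 mm) (distance of block_centre from where it was at the start of the episode above 0.012 m).
It fails at once if a thing standing around (timer, petri dish, bottle, marker, tape) is moved or lifted (more than 20 mm) (distance of any of bench_timer, petri, bottle, pen, tape from where it was at the start of the episode above 0.02 m).
It also fails if it takes over 51 s, if anything falls off the work surface, if the arm or the gripper's body presses on something with over 40 N, if the wrist force passes 120 N, or if a joint passes its speed limit or range.

## Working session

There is one attempt and no reset: what is moved stays moved. The work goes in short steps, Python scripts to look and compute and a tool call to move; the robot and the scene stay as the last step left them, time stands still between calls to the robot, and variables do not carry over. Pictures are saved under pics/ and viewed, about 8 in all and at most 12, crops included, and the job is handed in when it is done.

Besides the shell and the picture viewer there is one more tool, called after "Call:" as name([rows], argument=value, ...), one row to a line, values as JSON. apply_moves: Moves the arm, as the interface text tells. Its arguments: {"type":"object","properties":{"motion":{"type":"array"},"newtons":{"type":"number"}},"required":["motion"]}

```bash
ls; mkdir -p pics; cat > h.py <<'E'
import numpy as np, cv2
from cell import bot, imaging
def snap(n):
    c=imaging.get_calibration(n); p,d=imaging.snapshot(n)
    return p,d,np.array(c["intrinsics"]),np.array(c["camera_from_world"])
def world(d,K,T):
    v,u=np.mgrid[0:480,0:640]
    P=np.stack([(u-K[0,2])/K[0,0]*d,(v-K[1,2])/K[1,1]*d,d],-1)
    W=(P-T[:3,3])@T[:3,:3]
    W[d<=0]=np.nan
    return W
E
python3 - <<'E'
from h import *
s=bot.sense(); print({k:np.round(v,3).tolist() for k,v in s.items()})
for n in("top","side"):
    p,d,K,T=snap(n); np.savez(n,p=p,d=d,K=K,T=T)
    cv2.imwrite(f"pics/{n}0.png",p[...,::-1]); print(n,np.round(K,1).tolist(),np.round(T,3).tolist())
E
```

```text
pics
{'time_s': 0.0, 'joint_positions': [-70.989, 22.873, 2.581, 88.114, -1.072, 69.148, -2.904], 'dq': [-0.028, -0.159, -0.003, -0.068, -0.006, 0.042, 0.024], 'tau': [-0.0, -47.513, 1.364, -25.423, 0.011, 0.009, -0.0], 'tool_pos': [0.271, 0.59, 0.404], 'eef_rot': [[0.909, -0.001, 0.417], [-0.417, -0.002, 0.909], [0.0, -1.0, -0.002]], 'force': [0.122, -0.469, 0.084], 'wrist_torque': [-0.019, 0.009, 0.024], 'width': 0.085}
top [[522.4, 0.0, 325.8], [0.0, 522.4, 238.0], [0.0, 0.0, 1.0]] [[-0.017, -1.0, -0.01, 0.157], [-0.992, 0.018, -0.125, 0.485], [0.125, 0.008, -0.992, 1.15], [0.0, 0.0, 0.0, 1.0]]
side [[604.3, 0.0, 316.7], [0.0, 604.3, 242.8], [0.0, 0.0, 1.0]] [[0.906, -0.424, 0.016, -0.379], [-0.188, -0.435, -0.881, 0.297], [0.38, 0.795, -0.474, 0.91], [0.0, 0.0, 0.0, 1.0]]
```

View pics/top0.png

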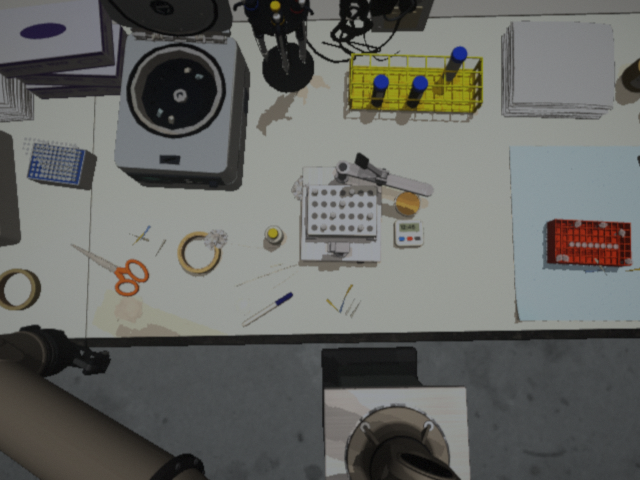

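View pics/side0.png

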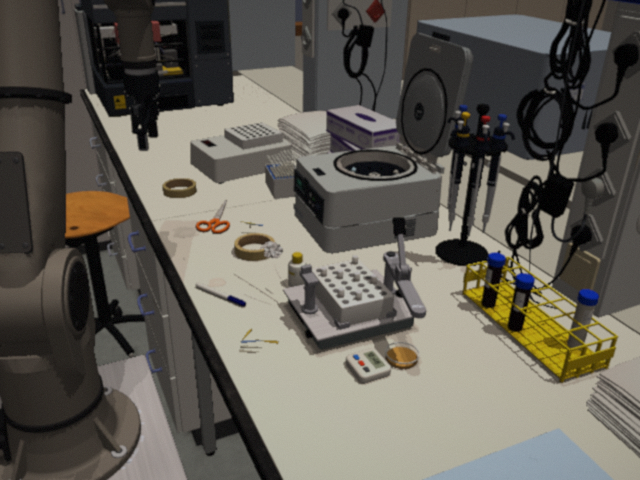

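The top view shows the shaker centred near (340,215). Its pivot post is on the far side at about (345,168), and the strap points right, ending near (432,190). The rest post is near (340,248), the petri dish at (407,205) and the timer at (408,234). In the side view the lever is up, with its paddle at (400,225). Next I measure these from depth.

```bash
python3 - <<'E'
from h import *
z=np.load("top.npz"); W=world(z["d"],z["K"],z["T"]); p=z["p"]
C=-z["T"][:3,:3].T@z["T"][:3,3]; print("cam",C)
sub=(slice(140,275),slice(285,445))
w=W[sub].reshape(-1,3)
for a,b in((.03,.045),(.075,.09),(.09,.103),(.118,.130),(.13,.16),(.16,.3)):
    m=(w[:,2]>a)&(w[:,2]<b); q=w[m]
    if len(q)<4: continue
    r=cv2.minAreaRect(q[:,:2].astype(np.float32)*1000)
    print(a,b,len(q),np.round(np.median(q,0),3),"rect",np.round(r[0],1),np.round(r[1],1),round(r[2],1))
m=(W[...,2]>.116)&(W[...,2]<.132); m[:140]=0;m[275:]=0;m[:,:285]=0;m[:,445:]=0
n,l,st,ce=cv2.connectedComponentsWithStats(m.astype(np.uint8))
for i in range(1,n):
    if st[i,4]>8:
        q=W[l==i]; r=cv2.minAreaRect(q[:,:2].astype(np.float32)*1000); print(i,st[i],np.round(q.mean(0),4),np.round(r[0],1),np.round(r[1],1),round(r[2],1), np.round(cv2.boxPoints(r),0).tolist())
crop=cv2.resize(p[140:280,285:450],None,fx=4.5,fy=4.2,interpolation=cv2.INTER_CUBIC)[...,::-1]
cv2.imwrite("pics/crop.png",crop)
E
```

```text
cam [0.3397545  0.13886527 1.20362218]
0.03 0.045 3046 [0.487 0.139 0.038] rect [544.8 124.8] [201.2 216.1] 88.3
0.075 0.09 3243 [0.543 0.112 0.083] rect [536.6 114.1] [156.1 173.2] 82.8
0.09 0.103 223 [0.533 0.112 0.098] rect [556.7 108.8] [137.7 168.9] 46.5
0.118 0.13 1108 [0.598 0.014 0.124] rect [537.6  28.1] [207.5 194.6] 84.6
0.13 0.16 148 [0.602 0.029 0.146] rect [611.5  67.6] [104.5  30.5] 79.2
0.16 0.3 238 [0.613 0.069 0.203] rect [613.6  62.8] [51.8 23. ] 71.6
1 [ 336  160   98   36 1084] [0.6005 0.0213 0.1237] [601.9  22.6] [211.   29.3] 73.0 [[557.0, -74.0], [585.0, -83.0], [647.0, 119.0], [619.0, 128.0]]
2 [330 241   6  10  50] [0.4596 0.1348 0.1254] [459.8 133.9] [10.5 19.1] 89.0 [[450.0, 129.0], [469.0, 129.0], [469.0, 139.0], [450.0, 139.0]]
```

View pics/crop.png

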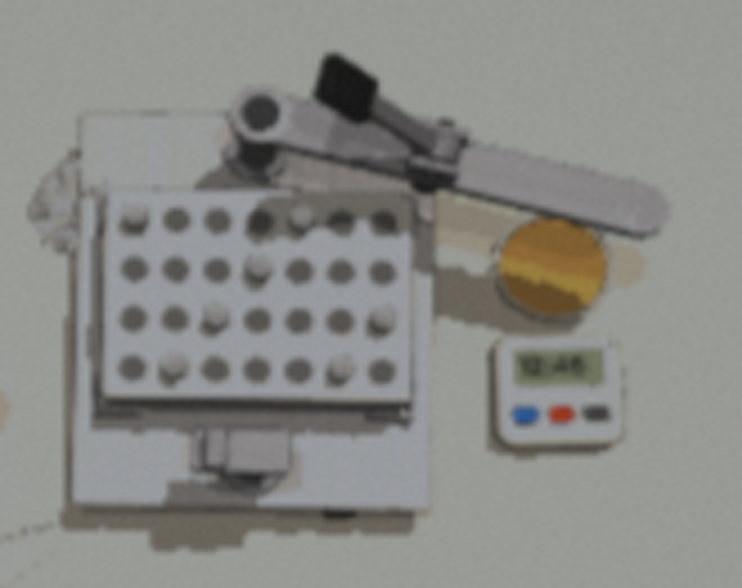

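```bash
python3 - <<'E'
from h import *
z=np.load("top.npz"); d=z["d"];K=z["K"];T=z["T"]; W=world(d,K,T)
C=-T[:3,:3].T@T[:3,3]
def ray(u,v,h):
    r=T[:3,:3].T@np.array([(u-K[0,2])/K[0,0],(v-K[1,2])/K[1,1],1]); return np.round(C+r*(h-C[2])/r[2],4)
print("pivot",ray(285+260/4.5,140+112/4.2,.128),"post",ray(285+245/4.5,140+450/4.2,.119))
for n,u,v in(("TL",80,112),("BL",72,503),("BR",430,510)): print(n,ray(285+u/4.5,140+v/4.2,.038))
for n,u,v in(("bTL",107,190),("bTR",411,195),("bBL",103,398),("bBR",411,400)): print(n,ray(285+u/4.5,140+v/4.2,.083))
# strap line
m=(abs(W[...,2]-.124)<.004); m[:160]=0;m[200:]=0;m[:,:340]=0;m[:,440:]=0
q=W[m][:,:2]; q=q[q[:,1]<0.012]; print("bare strap",len(q),cv2.fitLine(q.astype(np.float32),cv2.DIST_HUBER,0,.001,.001).ravel())
q=W[140:180,340:380].reshape(-1,3); q=q[q[:,2]>.185]; print("paddle",q.mean(0),q.min(0),q.max(0))
for n,s in(("rack",(slice(45,125),slice(340,490))),("pip",(slice(0,95),slice(235,330))),("centri",(slice(30,195),slice(110,250))),("petri+timer",(slice(192,250),slice(390,430)))):
    q=W[s].reshape(-1,3); q=q[q[:,2]>.012]; print(n,np.round(np.nanpercentile(q,1,axis=0),3),np.round(np.nanpercentile(q,99,axis=0),3))
E
```

```text
pivot [0.6264 0.1091 0.128 ] post [0.4567 0.1195 0.119 ]
TL [0.6522 0.1982 0.038 ]
BL [0.4386 0.2047 0.038 ]
BR [0.4317 0.0269 0.038 ]
bTL [0.5982 0.1832 0.083 ]
bTR [0.5926 0.0355 0.083 ]
bBL [0.4888 0.1866 0.083 ]
bBR [0.485  0.0386 0.083 ]
bare strap 509 [ 0.29849574  0.954411    0.58591896 -0.03236235]
paddle [0.61656043 0.07348815 0.20778979] [0.60456037 0.05422697 0.18566402] [0.63087467 0.08774908 0.22422307]
rack [ 0.788 -0.214  0.012] [0.942 0.091 0.127]
pip [0.807 0.173 0.012] [0.947 0.333 0.346]
centri [0.607 0.328 0.024] [0.919 0.605 0.194]
petri+timer [ 0.47  -0.073  0.012] [ 0.585 -0.009  0.125]
```

Estimates:
- **Shaker:** centre (0.542, 0.1125), yaw about −2°.
- **Pivot:** (0.628, 0.1095), the 85 mm offset agrees within 3 mm.
- **Strap:** about 1.30 rad open, with its top at 0.124.
- **Paddle:** z up to 0.224, so it is raised.

Next I close the gripper and go round to the strap's far side.

Call:
apply_moves([
  {"gripper": 0,"dp": [0.03,-0.06,0.02],"turn": 0.1},
  {"gripper": 0,"dp": [0.06,-0.11,0.02],"turn": 0.2},
  {"gripper": 0,"dp": [0.09,-0.16,0.02],"turn": 0.3},
  {"gripper": 0,"dp": [0.12,-0.21,0.02],"turn": 0.395},
  {"gripper": 0,"dp": [0.15,-0.26,0.02],"turn": 0.395},
  {"gripper": 0,"dp": [0.17,-0.31,0.02],"turn": 0.395},
  {"gripper": 0,"dp": [0.18,-0.37,0.02],"turn": 0.395},
  {"gripper": 0,"dp": [0.19,-0.43,0.02],"turn": 0.395},
  {"gripper": 0,"dp": [0.2,-0.49,0.02],"turn": 0.395},
  {"gripper": 0,"dp": [0.21,-0.55,0.02],"turn": 0.395},
], newtons=40)

```text
time_s: 1.35
tool_pos: [0.4812, 0.0386, 0.4246]
eef_rot: [[0.999, -0.0, 0.035], [-0.035, 0.0, 0.999], [-0.0, -1.0, 0.0]]
force: [1.4, 1.7, -1.1]
width: -0.0001
```

Call:
apply_moves([
  {"gripper": 0,"dp": [0.01,-0.05,0]},
  {"gripper": 0,"dp": [0.03,-0.1,0]},
  {"gripper": 0,"dp": [0.06,-0.14,0]},
  {"gripper": 0,"dp": [0.11,-0.14,0]},
  {"gripper": 0,"dp": [0.16,-0.12,0]},
  {"gripper": 0,"dp": [0.164,-0.085,-0.02]},
  {"gripper": 0,"dp": [0.164,-0.081,-0.06]},
  {"gripper": 0,"dp": [0.164,-0.081,-0.1]},
  {"gripper": 0,"dp": [0.164,-0.081,-0.12]},
  {"gripper": 0,"dp": [0.164,-0.081,-0.12]},
])

```text
$.motion[0]: bad value
```

```bash
python3 - <<'E'
from h import *
for n in("top","side"):
    p,d,K,T=snap(n)
    c=p[130:290,280:460] if n=="top" else p[160:400,260:520]
    c=cv2.resize(c,None,fx=2.2 if n=="top" else 1.5,fy=2.2 if n=="top" else 1.5)
    globals()[n]=c
h=max(top.shape[0],side.shape[0])
f=lambda c:np.pad(c,((0,h-c.shape[0]),(0,0),(0,0)))
cv2.imwrite("pics/pre.png",np.hstack([f(top),f(side)])[...,::-1]); print(bot.sense()["tool_pos"])
E
```

```text
[0.48155418 0.03288782 0.42482824]
```

View pics/pre.png

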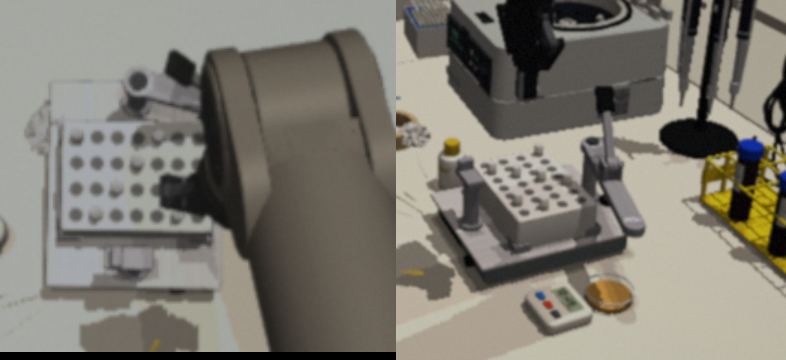

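The move was refused because every row needs "turn". The picture shows the arm still waiting over the block, with the strap and lever untouched. Retrying with turn included.

Call:
apply_moves([
  {"gripper": 0,"dp": [0.01,-0.05,0],"turn": 0},
  {"gripper": 0,"dp": [0.03,-0.1,0],"turn": 0},
  {"gripper": 0,"dp": [0.06,-0.14,0],"turn": 0},
  {"gripper": 0,"dp": [0.11,-0.14,0],"turn": 0},
  {"gripper": 0,"dp": [0.16,-0.12,0],"turn": 0},
  {"gripper": 0,"dp": [0.164,-0.085,-0.02],"turn": 0},
  {"gripper": 0,"dp": [0.164,-0.081,-0.06],"turn": 0},
  {"gripper": 0,"dp": [0.164,-0.081,-0.1],"turn": 0},
  {"gripper": 0,"dp": [0.164,-0.081,-0.12],"turn": 0},
  {"gripper": 0,"dp": [0.164,-0.081,-0.12],"turn": 0},
])

```text
time_s: 2.7
tool_pos: [0.645, -0.0401, 0.3033]
eef_rot: [[0.999, -0.003, 0.036], [-0.036, 0.0, 0.999], [-0.003, -1.0, 0.0]]
force: [-0.4, 0.3, 0.1]
width: -0.0002
```

```bash
python3 - <<'E'
from h import *
p,d,K,T=snap("side")
cv2.imwrite("pics/pre2.png",cv2.resize(p[160:400,260:520],None,fx=2,fy=2)[...,::-1]); s=bot.sense();print(s["tool_pos"],s["force"],s["joint_positions"])
E
```

```text
[ 0.64564352 -0.04043711  0.30505727] [0.53092816 0.64610755 1.1988489 ] [-17.59932115  29.34421668  24.05528955  94.99039011 -13.54532316
  58.54919094  98.763156  ]
```

View pics/pre2.png

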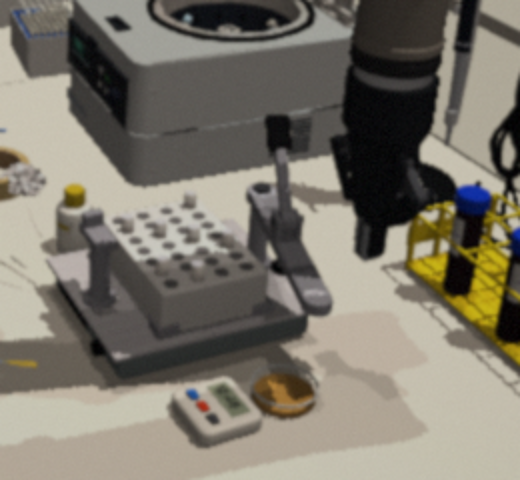

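The fingertip is at about (370,245), behind the strap end at (320,300), and clear of everything. Now I lower it to a tip height of about 116 mm and sweep the first half of the arc.

Call:
apply_moves([
  {"gripper": 0,"dp": [0,0,-0.01],"turn": 0},
  {"gripper": 0,"dp": [0,0,-0.016],"turn": 0},
  {"gripper": 0,"dp": [0,0,-0.016],"turn": 0},
  {"gripper": 0,"dp": [-0.015,0.003,-0.016],"turn": 0},
  {"gripper": 0,"dp": [-0.03,0.007,-0.016],"turn": 0},
  {"gripper": 0,"dp": [-0.046,0.01,-0.016],"turn": 0},
  {"gripper": 0,"dp": [-0.061,0.013,-0.016],"turn": 0},
  {"gripper": 0,"dp": [-0.078,0.02,-0.016],"turn": 0},
  {"gripper": 0,"dp": [-0.095,0.029,-0.016],"turn": 0},
  {"gripper": 0,"dp": [-0.095,0.029,-0.016],"turn": 0},
])

```text
time_s: 4.0
tool_pos: [0.5495, -0.0108, 0.2889]
eef_rot: [[0.999, -0.001, 0.035], [-0.035, 0.001, 0.999], [-0.001, -1.0, 0.001]]
force: [0.5, -0.2, -0.2]
width: -0.0002
```

```bash
python3 - <<'E'
from h import *
p,d,K,T=snap("side")
cv2.imwrite("pics/mid.png",cv2.resize(p[160:400,260:520],None,fx=2,fy=2)[...,::-1]); s=bot.sense();print(s["tool_pos"],s["force"])
E
```

```text
[ 0.5501891 -0.0112381  0.2889919] [0.66450399 0.66184995 0.43722914]
```

View pics/mid.png

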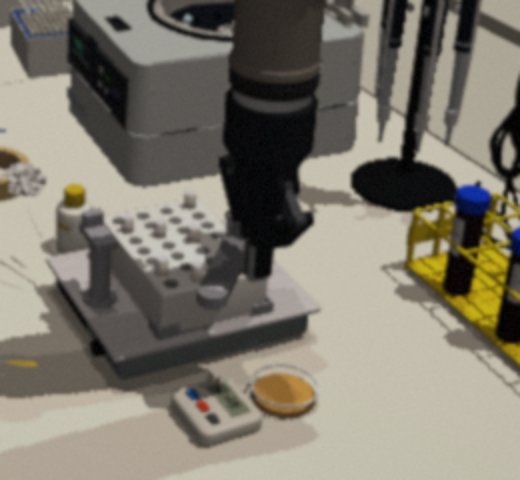

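The strap is following; its end is at (210,292), about half way round. Continuing the arc.

Call:
apply_moves([
  {"gripper": 0,"dp": [-0.014,0.012,0],"turn": 0},
  {"gripper": 0,"dp": [-0.028,0.025,0],"turn": 0},
  {"gripper": 0,"dp": [-0.039,0.04,0],"turn": 0},
  {"gripper": 0,"dp": [-0.049,0.055,0],"turn": 0},
  {"gripper": 0,"dp": [-0.055,0.067,0],"turn": 0},
  {"gripper": 0,"dp": [-0.059,0.078,0],"turn": 0},
  {"gripper": 0,"dp": [-0.061,0.086,0],"turn": 0},
  {"gripper": 0,"dp": [-0.062,0.09,0],"turn": 0},
  {"gripper": 0,"dp": [-0.062,0.092,0],"turn": 0},
])

```text
time_s: 5.18
tool_pos: [0.4883, 0.0807, 0.2886]
eef_rot: [[0.999, -0.001, 0.036], [-0.036, -0.0, 0.999], [-0.001, -1.0, -0.0]]
force: [-0.2, -1.3, 1.6]
width: 0.0
```

Call:
apply_moves([
  {"gripper": 0,"dp": [0,0.002,0],"turn": 0},
  {"gripper": 0,"dp": [0,0.004,0],"turn": 0},
  {"gripper": 0,"dp": [0,0.004,0],"turn": 0},
])

```text
time_s: 5.55
tool_pos: [0.4883, 0.0847, 0.2886]
eef_rot: [[0.999, -0.001, 0.036], [-0.036, 0.0, 0.999], [-0.001, -1.0, 0.0]]
force: [-0.4, -0.8, 0.4]
width: -0.0002
```

No stop felt yet, so I nudge on.

Call:
apply_moves([
  {"gripper": 0,"dp": [0,0.002,0],"turn": 0},
  {"gripper": 0,"dp": [0,0.004,0],"turn": 0},
  {"gripper": 0,"dp": [0,0.004,0],"turn": 0},
])

```text
time_s: 5.92
tool_pos: [0.4883, 0.0885, 0.2886]
eef_rot: [[0.999, -0.001, 0.036], [-0.036, -0.0, 0.999], [-0.001, -1.0, -0.0]]
force: [0.1, -2.2, 0.1]
width: -0.0001
```

Call:
apply_moves([
  {"gripper": 0,"dp": [0,0.002,0],"turn": 0},
  {"gripper": 0,"dp": [0,0.003,0],"turn": 0},
  {"gripper": 0,"dp": [0,0.003,0],"turn": 0},
])

```text
time_s: 6.3
tool_pos: [0.4883, 0.0893, 0.2886]
eef_rot: [[0.999, -0.001, 0.037], [-0.037, -0.003, 0.999], [-0.001, -1.0, -0.004]]
force: [-0.8, -6.6, 0.9]
width: 0.0
```

It stalled at y=0.0893 with 6.6 N, against a predicted 0.087, so the strap is at its stop. Backing off, rising and checking.

Call:
apply_moves([
  {"gripper": 0,"dp": [0,-0.02,0],"turn": 0},
  {"gripper": 0,"dp": [0,-0.03,0.03],"turn": 0},
  {"gripper": 0,"dp": [-0.01,-0.06,0.08],"turn": 0},
  {"gripper": 0,"dp": [-0.02,-0.11,0.12],"turn": 0},
  {"gripper": 0,"dp": [-0.02,-0.16,0.14],"turn": 0},
  {"gripper": 0,"dp": [-0.02,-0.2,0.14],"turn": 0},
  {"gripper": 0,"dp": [-0.02,-0.2,0.14],"turn": 0},
])

```text
time_s: 7.18
tool_pos: [0.4682, -0.1114, 0.4296]
eef_rot: [[0.999, 0.003, 0.042], [-0.042, -0.0, 0.999], [0.003, -1.0, 0.0]]
force: [-0.5, 1.0, -0.3]
width: -0.0002
```

```bash
python3 - <<'E'
from h import *
p,d,K,T=snap("top"); W=world(d,K,T); print(bot.sense()["tool_pos"])
s,_,_,_=snap("side")
a=cv2.resize(p[130:280,270:420],(480,480)); b=cv2.resize(s[200:360,270:430],(480,480)) 
cv2.imwrite("pics/closed.png",cv2.resize(np.hstack([a,b]),(800,400))[...,::-1])
w=W[140:275,285:400].reshape(-1,3)
w=w[(w[:,0]>.44)&(w[:,0]<.66)&(w[:,1]>.06)&(w[:,1]<.16)]
q=w[(abs(w[:,2]-.124)<.004)&(w[:,0]<.53)&(w[:,1]<.13)]; print("strap",len(q),q.mean(0),cv2.fitLine(q[:,:2].astype(np.float32),cv2.DIST_HUBER,0,.001,.001).ravel())
q=w[w[:,2]>.185]; print("paddle",len(q),q.mean(0),q.min(0),q.max(0))
q=w[w[:,2]>.15]; print("lever fit x,z",cv2.fitLine(q[:,[0,2]].astype(np.float32),cv2.DIST_HUBER,0,.001,.001).ravel())
E
```

```text
[ 0.46849059 -0.10915525  0.42911575]
strap 501 [0.4843327  0.11527621 0.12380427] [ 0.99915075 -0.04120453  0.4843327   0.1152762 ]
paddle 217 [0.58930951 0.11155447 0.20679732] [0.57112588 0.09942695 0.1855343 ] [0.60463959 0.12295423 0.22342905]
lever fit x,z [0.6054315  0.7958974  0.57986957 0.19445382]
```

View pics/closed.png

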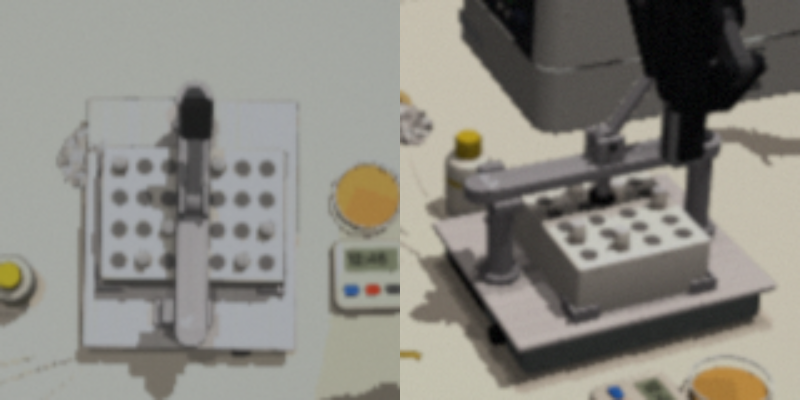

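The strap lies on the rest post against its stop: its direction of −2.4° matches the shaker yaw. The block has not moved and the lever is still up, with the paddle at x≈0.589, y≈0.1115 and top at 0.223. Now I position over the lever.

Call:
apply_moves([
  {"gripper": 0,"dp": [0.02,0.05,0.01],"turn": 0},
  {"gripper": 0,"dp": [0.04,0.1,0.01],"turn": 0},
  {"gripper": 0,"dp": [0.06,0.15,0.01],"turn": 0},
  {"gripper": 0,"dp": [0.08,0.2,0.01],"turn": 0},
  {"gripper": 0,"dp": [0.088,0.219,0],"turn": 0},
  {"gripper": 0,"dp": [0.088,0.219,-0.015],"turn": 0},
  {"gripper": 0,"dp": [0.091,0.219,-0.03],"turn": 0},
  {"gripper": 0,"dp": [0.1,0.219,-0.044],"turn": 0},
  {"gripper": 0,"dp": [0.109,0.219,-0.05],"turn": 0},
  {"gripper": 0,"dp": [0.117,0.219,-0.056],"turn": 0},
])

```text
time_s: 8.52
tool_pos: [0.5853, 0.1094, 0.372]
eef_rot: [[0.999, -0.003, 0.037], [-0.037, -0.001, 0.999], [-0.003, -1.0, -0.001]]
force: [-3.5, -0.9, 0.5]
width: -0.0002
```

Contact with the lever shows as −3.5 N in x. Continuing down the arc.

Call:
apply_moves([
  {"gripper": 0,"dp": [0.005,0,-0.005],"turn": 0},
  {"gripper": 0,"dp": [0.01,0,-0.01],"turn": 0},
  {"gripper": 0,"dp": [0.014,0,-0.016],"turn": 0},
  {"gripper": 0,"dp": [0.018,0,-0.023],"turn": 0},
  {"gripper": 0,"dp": [0.021,0,-0.029],"turn": 0},
  {"gripper": 0,"dp": [0.023,0,-0.035],"turn": 0},
  {"gripper": 0,"dp": [0.025,0,-0.041],"turn": 0},
  {"gripper": 0,"dp": [0.026,0,-0.047],"turn": 0},
  {"gripper": 0,"dp": [0.027,0,-0.051],"turn": 0},
  {"gripper": 0,"dp": [0.027,0,-0.053],"turn": 0},
])

```text
time_s: 9.78
tool_pos: [0.6128, 0.1104, 0.3199]
eef_rot: [[0.999, 0.001, 0.036], [-0.036, -0.0, 0.999], [0.001, -1.0, -0.0]]
force: [-0.3, -2.8, 5.3]
width: 0.0002
```

Call:
apply_moves([
  {"gripper": 0,"dp": [0,0,-0.001],"turn": 0},
  {"gripper": 0,"dp": [0,0,-0.002],"turn": 0},
  {"gripper": 0,"dp": [0,0,-0.002],"turn": 0},
])

```text
time_s: 10.15
tool_pos: [0.6128, 0.1103, 0.3185]
eef_rot: [[0.999, 0.002, 0.036], [-0.036, 0.0, 0.999], [0.002, -1.0, 0.0]]
force: [-1.6, -3.6, 6.7]
width: -0.0003
```

Call:
apply_moves([
  {"gripper": 0,"dp": [0,0,-0.002],"turn": 0},
  {"gripper": 0,"dp": [0,0,-0.003],"turn": 0},
  {"gripper": 0,"dp": [0,0,-0.003],"turn": 0},
])

```text
time_s: 10.52
tool_pos: [0.6129, 0.1102, 0.3182]
eef_rot: [[0.999, 0.002, 0.036], [-0.036, 0.001, 0.999], [0.002, -1.0, 0.001]]
force: [-6.6, -3.7, 19.3]
width: -0.0002
```

It stalled at tip z=0.1452 (flat is 0.145) with 19 N, so the lever is at its limit. Retreating straight up and to the side.

Call:
apply_moves([
  {"gripper": 0,"dp": [0,0,0.02],"turn": 0},
  {"gripper": 0,"dp": [0,0,0.06],"turn": 0},
  {"gripper": 0,"dp": [-0.01,-0.02,0.11],"turn": 0},
  {"gripper": 0,"dp": [-0.04,-0.07,0.12],"turn": 0},
  {"gripper": 0,"dp": [-0.07,-0.12,0.12],"turn": 0},
  {"gripper": 0,"dp": [-0.1,-0.17,0.12],"turn": 0},
  {"gripper": 0,"dp": [-0.13,-0.22,0.12],"turn": 0},
  {"gripper": 0,"dp": [-0.15,-0.27,0.12],"turn": 0},
  {"gripper": 0,"dp": [-0.15,-0.27,0.12],"turn": 0},
  {"gripper": 0,"dp": [-0.15,-0.27,0.12],"turn": 0},
])

```text
time_s: 11.78
tool_pos: [0.4629, -0.158, 0.4344]
eef_rot: [[0.999, 0.001, 0.034], [-0.034, 0.002, 0.999], [0.001, -1.0, 0.002]]
force: [-0.5, 0.1, -0.3]
width: -0.0003
```

```bash
python3 - <<'E'
from h import *
p,d,K,T=snap("top"); W=world(d,K,T); st=bot.sense(); print(st["tool_pos"],st["force"])
s,_,_,_=snap("side")
a=cv2.resize(p[130:280,270:420],(480,480)); b=cv2.resize(s[200:360,270:430],(480,480)) 
cv2.imwrite("pics/final.png",cv2.resize(np.hstack([a,b]),(800,400))[...,::-1])
w=W[140:275,285:400].reshape(-1,3)
w=w[(w[:,0]>.44)&(w[:,0]<.66)&(w[:,1]>.06)&(w[:,1]<.16)]
q=w[(abs(w[:,2]-.124)<.004)&(w[:,0]<.53)&(w[:,1]<.13)]; print("strap",len(q),q.mean(0),cv2.fitLine(q[:,:2].astype(np.float32),cv2.DIST_HUBER,0,.001,.001).ravel())
q=w[(w[:,2]>.135)&(w[:,0]>.6)]; print("paddle",len(q),q.mean(0),q.min(0),q.max(0)); print("lever x,z",cv2.fitLine(q[:,[0,2]].astype(np.float32),cv2.DIST_HUBER,0,.001,.001).ravel())
E
```

```text
[ 0.46318535 -0.1575233   0.43438091] [ 0.09358552  0.14345836 -0.867417  ]
strap 503 [0.4848143  0.11527084 0.12376489] [ 0.9985069  -0.0546259   0.48443934  0.11513424]
paddle 209 [0.62196517 0.11024056 0.14422299] [0.60022931 0.0982327  0.13743141] [0.6418892  0.12182785 0.15033181]
lever x,z [ 0.99911463 -0.04207056  0.6193835   0.14432958]
```

View pics/final.png

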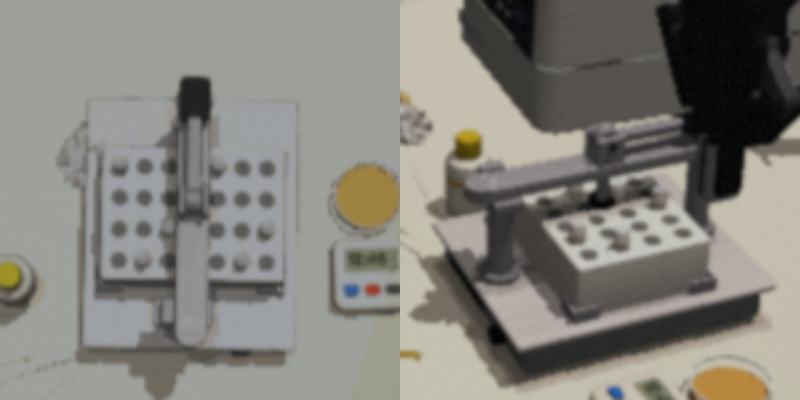

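The lever lies flat along the strap, with the paddle top at z≈0.144. The strap is still on its stop, the block is in place, the petri dish, timer and bottle are where they were, and the arm is clear. Handing in.

```bash
python3 -c "
from cell import bot
print(bot.hand_in())"
```

```text
the job is handed in; nothing more can be done
None
```

The block is clamped and the job is handed in; the hand-in gave no verdict. With the gripper closed, I pushed the strap round until it stalled at its stop (about 6.6 N). I backed off to check that the lever was still up, then pushed the lever down until it stalled flat (19 N, fingertip at 145 mm).

**Last checks, from the images and readings (about 12 s used of 51 s):**
- **Strap:** it is still on its stop. Its fitted direction is −2.4° to −3.1°, against about −2° for the shaker's own axis. The difference is close to the fit's accuracy.
- **Lever:** the paddle is level, with its top at about 144 mm against 145 mm expected.
- **Block and bystanders:** I saw no movement of the block, petri dish, timer or bottle. The marker and tape were outside the last crops; the arm passed well above them.
- **Arm:** it is clear of everything, with wrist force near zero.
- **Foot force on the block:** I could not measure this directly; I infer it from the lever being at its limit.

One move call was refused because I left out "turn". Nothing moved, and I sent it again.

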